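Upend the reset probe in the tip-up cradle, regrip it and press the sunken reset button

ROBOT

A 7-joint arm with a two-finger parallel gripper is mounted at the origin on a cart in front of the work surface, level with it; the furniture and walls round the work are solid. World frame = base frame: x ahead of the robot, y to its left, z up, the work surface at z = 0. Lengths are in mm, angles in rad, forces in N, time in s.
With the tool pointing down it reaches from about 400 to 875 mm from the base axis. Payload 4.4 kg.
Tool frame: the origin (TCP) lies midway between the tips of the shut fingers; the grasp point (between the pads) lies ctrl.grip_depth behind it (ctrl.grip_depth is the distance from the TCP to the grasp point, in mm); z points along the fingers, y is the line along which they close (so a half turn about z gives the same grasp; the last joint's range is limited). The gripper opens to 85 mm and grips with 20 to 120 N. Pads are 22 mm wide; open, the fingers measure 114 mm over their backs; the gripper's body (76 mm by 85 mm) begins 54 mm behind the grasp point. The pads swing forward as they close: fully open they stand 13 mm farther back than shut.
Start: joints at [1.178, 0.628, 0.038, 1.517, -0.027, 0.996, -0.02], TCP at [208.687, -615.603, 231.313] pointing down, gripper open.
Joint ranges: [-3.06, 3.06], [-0.37, 2.12], [-1.25, 1.32], [0.18, 2.47], [-1.1, 4.24], [0.23, 1.98], [-2.94, 2.94]. Speed limits (rad/s): [2.57, 2.57, 3.14, 3.14, 3.14, 3.14, 3.14].

INTERFACE

Orientations are given as [roll, pitch, yaw] about the fixed x, y, z axes, in that order (R = Rz(yaw) Ry(pitch) Rx(roll)).
In Python, from cell import ctrl gives the robot as it stands.
- The arm moves only by the tool carry_out, never from a script. Its argument "deltas" is one flat list of numbers, 7 for each row, row after row: the turn, a rotation vector about the tool's x, y, z in degrees, then the shift along the tool's x, y, z in m, then the closure, from -1 (fully open) to 1 (shut). In form: [wx, wy, wz, dx, dy, dz, claw, wx, wy, wz, dx, dy, dz, claw, ...]. A call has 1 to 12 rows; each row shifts and turns the commanded pose from where the row before left it, along the tool's axes as they then stand; what a row does not reach is not made up. A row lasts 1/8 s, in which the tool goes at most 62.5 mm and 10.7 degrees, less where a joint would pass 70% of its speed; a pose out of reach is approached as far as the arm can. A call with a gripper value outside its range is refused whole. The fingers move at their own pace and stop on an object; the grip force is fixed at half the most. Time passes only in rows, so rows that do not move let the fingers close. It gives the time, the measured TCP pose, the force, the opening and the grip force at its end, in the units of the state.
- ctrl.read_state(): the state, without advancing time (a new reading comes with each control period).
- ctrl.get_image(name): name is "side" or "top" or "wrist"; returns the picture (480x640x3 uint8, red, green, blue); there is no depth.
- ctrl.calibration(name): a dict with "mtx" (3x3 intrinsics, pixels), "distortion" ([k1, k2, p1, p2, k3] as OpenCV has them; the pictures are not rectified), "R" (3x3) and "t" (3): a world point X has camera coordinates R X + t. Camera axes: x right, y down, z forward; pixel columns grow to the right and rows downward; lengths in mm; the calibration is good to about 2 mm. A picture is of the moment at which its call begins: read the wrist's pose just before it. calibration takes no time and is no camera call; for the wrist camera it gives the pose at the moment of the call.
- ctrl.finish_job(): hands the job in; it is judged then, once.
The state is a dict: "clock": time; "qpos": joint angles; "qd": joint speeds; "tau": joint torques, N m; "eef_pos": TCP position; "tool_rot": TCP orientation; "force": force on the tool from outside, world axes, zero at the start; "torque": the same for the moment, N m; "width": finger opening in mm; "gripper_force": force on a finger pad.
Only numpy, scipy, OpenCV 4.12 (cv2) and the standard library are available. Lean on these libraries where they do the work, as an engineer would, in place of code of your own. Each camera call takes 0.05 s, during which the arm holds its last target. There are 200 camera calls.

TASK

Press the sunken reset button of the bench unit fully down with the tip of the reset probe, pressing gently. The probe lies flat and must be regripped upright: lay it in the lowered tip-up cradle with its thin end at the end stop by the hinge and let go, push the paddle until the cradle stands fully up, then take the probe by the handle end from above. Afterwards put it back in the raised cradle, thin end down on the stop, and leave the mug, the gauze pack and the label roll where they are.

Things in the scene. Friction and masses are not known exactly. Their poses are not given: they have to be found in the camera images.
- probe: reset probe, 150 mm long, 50 g, flat on the worktop at first: grey square handle 13x13x90 mm with three fine dark rings near its rear end, then a bare round steel rod 6 mm thick, 60 mm long (9 mm collar on its first 4 mm). Origin: mid-length, underside (axis 6.5 mm higher); +x runs along it to the thin end. Handle x -75 to +15 mm, rod +15 to +75; centre of mass near x -3
- probe_tip (a point): end face of the probe's thin rod, on its axis; x as the probe
- cradle_base: fixed base of the tip-up cradle: aluminium plate 165 (x) x 100 (y) x 8 mm, two hinge cheeks up to 57 mm high, a rubber rest below the trough. Origin on the worktop straight below the hinge; the plate spans x -110 to +54 mm. The lowered trough runs from the hinge to -x of the base
- cradle (a joint): tilt of the trough: 0 level, 1.31 rad (75 degrees) fully up at its end stop: its open end then points up, leaning to -x of the base, its open side faces +x. Stiff hinge (0.28 N m, about 4 N at the paddle): stays where it is left. Starts at 0 to 0.12
- cradle_hinge (a point): point on the hinge axis, mid trough, 45 mm above the worktop; the axis runs along the base's y; x, y, z turn with the trough
- cradle_stop (a point): where the probe's tip belongs: on the closed end of the grey trough, 12 mm from the hinge, mid-width, 6.5 mm above the trough's floor. Axes turn with the trough: -x runs along it to its open end, z out of its open side. Trough 100 mm long, 18 mm wide inside, sides 12 mm high, then flared lips to 20 mm, 40 mm over all; a probe in it sticks out 50 mm. Level: floor 45 mm above the worktop
- cradle_paddle (a point): centre of the black rubber paddle, 34 mm wide (along base y), 26 high, 8 thick, on a steel arm 54 mm to the -y side of the trough's centre line, 72 mm from the hinge axis. Rigid with the trough: when that is level it stands up leaning 20 degrees to -x. Push its -x face towards base +x, along an arc about the hinge, to swing the trough up; it ends 35 degrees above level
- reset_unit: fixed white box 100 (x) x 120 (y) x 70 mm high with the well in its top; origin: centre of its underside
- reset_well (a point): centre of the well's mouth in the unit's top face, 70 mm above the worktop: an upright hole 16 mm wide, 45 mm deep; fingers do not fit
- reset_button_top (a point): centre of the top face of the round grey button in the well (12 mm wide, 8 mm above the well's bottom when up, so 37 mm below the mouth)
- reset_button (a joint): how far the button is pushed down: 0 up, 0.006 m fully down; a spring, 2 N to start and 6 N fully down, lifts it again
- mug: coffee mug, 81x112x94 mm, bystander; origin at its underside
- gauze_pack1: flat gauze pack, 55x70x10 mm, bystander; origin at its underside
- label_roll: roll of labels, 69 mm across, 30 mm high, bystander; origin at its underside

How it is judged:
By the outcome, as a careful person would: the job done as asked, in the order asked, and still so for the second after the job is handed in, with the robot touching nothing.
It also fails if it takes over 58 s, if anything falls off the work surface, if the arm or the gripper's body presses on something with over 40 N, if the wrist force passes 120 N, or if a joint passes its speed limit or range.

## Working session

There is one attempt and no reset: what is moved stays moved. The work goes in short steps, Python scripts to look and compute and a tool call to move; the robot and the scene stay as the last step left them, time stands still between calls to the robot, and variables do not carry over. Pictures are saved under pics/ and viewed, at most 10 in all, crops included, and the job is handed in when it is done.

Besides the shell and the picture viewer there is one more tool, called after "Call:" as a command line: name --argument value ..., lists and objects as JSON in quotes. carry_out: Moves the arm, as the interface text tells. Its arguments: {"type":"object","properties":{"deltas":{"type":"array"}},"required":["deltas"]}

```bash
ls; mkdir -p pics; python3 - <<'E'
from cell import ctrl
import cv2,json
s=ctrl.read_state(); print(s, ctrl.grip_depth)
for n in("top","side","wrist"):
    c=ctrl.calibration(n); im=ctrl.get_image(n); cv2.imwrite(f"pics/{n}0.png",im[:,:,::-1]); print(n,c)
E
```

```text
pics
{'clock': 0.0, 'qpos': array([ 1.1781564 ,  0.62935313,  0.03845297,  1.51841551, -0.02700235,
        0.99630318, -0.02002494]), 'qd': array([ 1.10411624e-03, -1.26714957e-03,  6.42687782e-04,  1.81442045e-03,
        2.85945927e-04,  1.76765855e-05,  1.46880617e-03]), 'tau': array([-6.21977542e-04, -5.63397539e+01,  1.22613888e+00, -1.93443060e+01,
        1.11515075e-02,  1.06868026e-02,  2.79080047e-05]), 'eef_pos': array([ 208.49432747, -614.96351197,  230.36957584]), 'tool_rot': array([-3.13963210e+00,  3.19049778e-05,  3.26803756e-01]), 'force': array([-0.3102768 ,  0.75896881,  0.35021061]), 'torque': array([0.00311776, 0.0209253 , 0.01241655]), 'gripper_force': 0.0, 'width': 85.20287448603541} 18.700000000000003
top {'mtx': array([[463.92866488,   0.        , 325.09976421],
       [  0.        , 463.92866488, 244.34391246],
       [  0.        ,   0.        ,   1.        ]]), 'distortion': array([-0.11296039,  0.        ,  0.        ,  0.        ,  0.        ]), 'R': array([[ 0.02877023, -0.99955493, -0.00788745],
       [-0.9810522 , -0.02672346, -0.19189173],
       [
[... 364 characters left out ...]
ray([[-0.94467019, -0.32801039,  0.0027234 ],
       [-0.21212113,  0.60453401, -0.7678172 ],
       [ 0.25020563, -0.72591171, -0.6406632 ]]), 't': array([ 524.8694329 ,  135.97707407, 1172.54006335])}
wrist {'mtx': array([[348.01579962,   0.        , 320.97464276],
       [  0.        , 348.01579962, 234.45188862],
       [  0.        ,   0.        ,   1.        ]]), 'distortion': array([-0.0003756,  0.       ,  0.       ,  0.       ,  0.       ]), 'R': array([[ 3.21875406e-01, -9.46781648e-01, -8.57013093e-04],
       [-9.11784788e-01, -3.10221175e-01,  2.69093521e-01],
       [-2.55038671e-01, -8.58331749e-02, -9.63113670e-01]]), 't': array([-649.10306351,  -35.21004311,  377.06743319])}
```

View pics/top0.png

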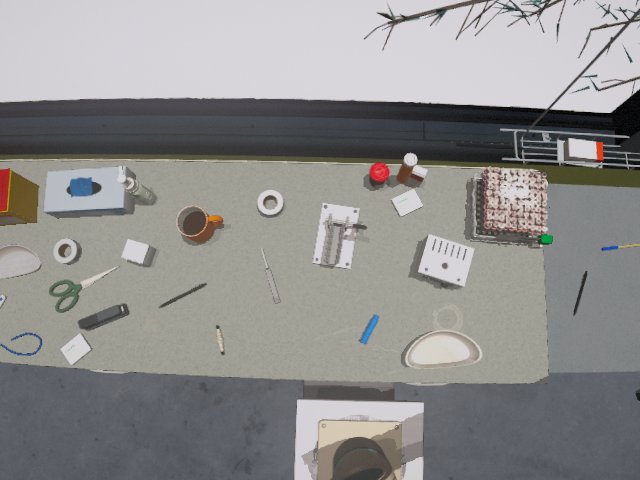

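View pics/side0.png

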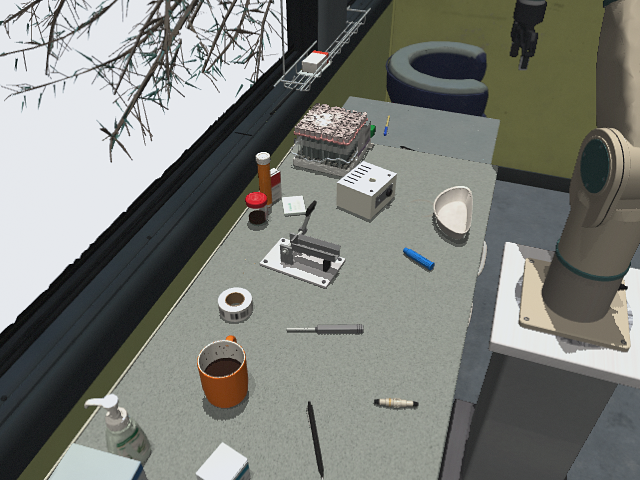

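The top view shows the probe at about (270,275) with its thin end at (264,249), the cradle at (337,236) with the hinge at the far end and the paddle on the right, and the unit at (446,260) with its well near (445,265). Next I'll enlarge these areas to measure them.

```bash
cat > h.py <<'E'
import numpy as np,cv2
from cell import ctrl
from scipy.spatial.transform import Rotation as Ro
def ray(c,uv):
    p=cv2.undistortPoints(np.array([[uv]],float),c["mtx"],c["distortion"])[0,0]
    R=np.array(c["R"]);return -R.T@np.array(c["t"]),R.T@np.array([*p,1])
def onz(c,uv,z):
    o,d=ray(c,uv);return o+d*(z-o[2])/d[2]
def proj(c,X):
    R=np.array(c["R"]);return cv2.projectPoints(np.array(X,float).reshape(-1,1,3),cv2.Rodrigues(R)[0],np.array(c["t"],float),c["mtx"],c["distortion"])[0][:,0]
E
python3 - <<'E'
import cv2,numpy as np
t=cv2.imread("pics/top0.png");s=cv2.imread("pics/side0.png")
def cr(i,x,y,w,h,k):return cv2.resize(i[y:y+h,x:x+w],None,fx=k,fy=k,interpolation=cv2.INTER_CUBIC)
o=np.zeros((600,800,3),np.uint8)
o[:300,:400]=cr(t,300,200,80,75-15,5)
o[:300,400:]=cr(t,405,225,80,60,5)
o[300:,:400]=cr(t,230,245,80,60,5)
o[300:,400:]=cr(s,255,200,100,75+0,4)
cv2.imwrite("pics/z.png",o)
E
```

```text
(no output)
```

View pics/z.png

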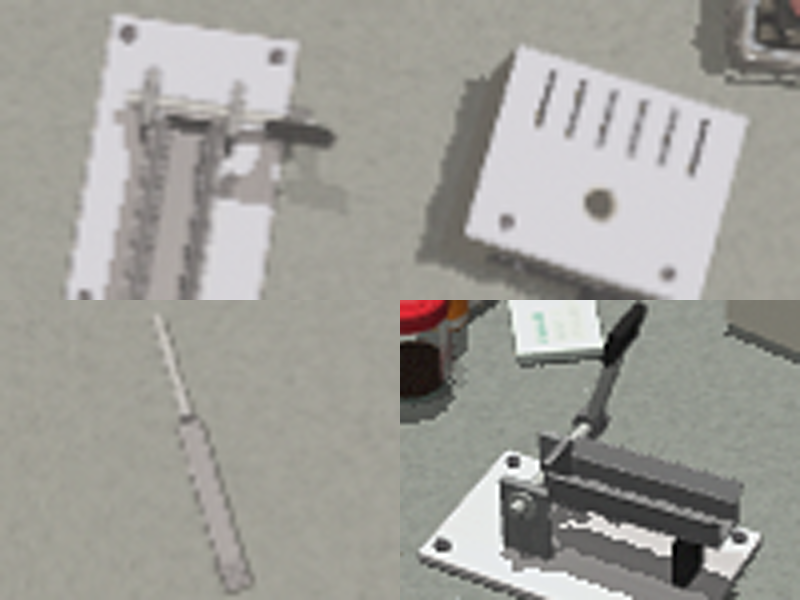

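```bash
python3 - <<'E'
from h import *
c=ctrl.calibration("top");np.set_printoptions(precision=1,suppress=True)
A=lambda x,y,zx,zy:(x+zx/5-.4,y+zy/5-.4)
def P(n,uv,z):
    p=onz(c,uv,z);print(n,p);return p[:2]
t=P("tip",A(230,245,155,16),6.5);h=P("hend",A(230,245,237,288),6.5);d=t-h;print("probe mid",(t+h)/2,np.hypot(*d),np.degrees(np.arctan2(d[1],d[0])))
a=P("plate L",A(300,200,113,15),8);b=P("plate R",A(300,200,298,42),8);e=P("left low",A(300,200,68,298),8)
d=a-b;print(np.hypot(*d),"x dir",np.degrees(np.arctan2(d[1],d[0]))-90);d=a-e;print("x dir side",np.degrees(np.arctan2(d[1],d[0])))
x=d/np.hypot(*d);print("origin",(a+b)/2-54*x)
P("padd",A(300,200,300,133),45+70)
print();q=[P("u",A(405,225,*p),70) for p in((122,46),(348,118),(305,298),(67,235))];print(np.mean(q,0));
d=q[0]-q[1];print(np.hypot(*d),np.degrees(np.arctan2(d[1],d[0]))-90)
P("well",A(405,225,200,204),70)
E
```

```text
tip [531.1 269.4   6.5]
hend [390.5 219.6   6.5]
probe mid [460.8 244.5] 149.18322678644338 19.51373840087476
plate L [657.7 111.6   8. ]
plate R [645.5  12.9   8. ]
left low [504.5 130.4   8. ]
99.44137817371481 x dir -7.060226143388334
x dir side -6.997105841725256
origin [598.   68.9]
padd [570.3  17.8 115. ]

u [ 566.5 -158.9   70. ]
u [ 532.9 -272.6   70. ]
u [ 442.2 -248.3   70. ]
u [ 470.6 -130.3   70. ]
[ 503.  -202.5]
118.5354000732797 -16.45017238665119
well [ 487.6 -196.7   70. ]
```

```bash
cat >> h.py <<'E'
np.set_printoptions(precision=2,suppress=True)
def rot(rpy): return Ro.from_euler("xyz",rpy)
B=lambda o,yaw,p: np.array([*(np.array(o)[:2]+Ro.from_euler("z",yaw).as_matrix()[:2,:2]@np.array(p[:2])),p[2]])
def plan(wps,p=None,R=None,show=True):
    """wps: (pos mm, Rotation, claw, mm per row, rows min); prints rows"""
    s=ctrl.read_state()
    if p is None:p=s["eef_pos"];R=rot(s["tool_rot"])
    out=[]
    for P,Q,claw,step,nmin in wps:
        rv=(R.inv()*Q).as_rotvec(degrees=True);d=np.array(P)-p
        n=max(nmin,int(np.ceil(max(np.linalg.norm(d)/step,np.linalg.norm(rv)/10.0,1))))
        w=np.round(rv/n,1)
        for i in range(n):
            tgt=p+(np.array(P)-p)/(n-i)
            sh=np.round(R.inv().apply(tgt-p)/1000,4)
            p=p+R.apply(sh)*1000; R=R*Ro.from_rotvec(w,degrees=True)
            out.append([*w,*sh,claw])
    print(len(out),"rows, end",p,R.as_euler("xyz",degrees=True))
    for k in range(0,len(out),12): print("["+", ".join(f"{v+0:g}" for r in out[k:k+12] for v in r)+"]")
    return p,R
def st():
    s=ctrl.read_state();print("t",round(s["clock"],2),s["eef_pos"],np.degrees(s["tool_rot"]),"F",s["force"],"w",s["width"],s["gripper_force"])
E
python3 - <<'E'
from h import *
st();c=ctrl.calibration("wrist");s=ctrl.read_state()
R=np.array(c["R"]);print(rot(s["tool_rot"]).inv().apply(-R.T@c["t"]-s["eef_pos"]),rot(s["tool_rot"]).inv().apply(R.T))
print(rot(s["tool_rot"]).inv().apply(R[2]))
D=lambda y:Ro.from_euler("xyz",[180,0,y],degrees=True)
plan([([470,-420,230],D(18.7),-1,50,1),([560,-20,230],D(18.7),-1,55,1),([400,215,230],D(19.5),-1,50,1)])
E
```

```text
t 0.15 [ 208.52 -615.16  230.57] [-179.92    0.     18.73] F [-0.21  0.01  0.32] w 85.2950556233936 0.0
[  68.12   -0.33 -141.63] [[ 0.01  0.97  0.25]
 [-1.   -0.01  0.09]
 [ 0.09 -0.25  0.96]]
[-0.27  0.    0.96]
21 rows, end [400.02 215.05 230.  ] [-179.92    0.     19.33]
[0, 0, 0, 0.0443, -0.0144, 0.0001, -1, 0, 0, 0, 0.0443, -0.0144, 0.0001, -1, 0, 0, 0, 0.0443, -0.0144, 0.0001, -1, 0, 0, 0, 0.0443, -0.0144, 0.0001, -1, 0, 0, 0, 0.0444, -0.0144, 0.0001, -1, 0, 0, 0, 0.0443, -0.0144, 0.0001, -1, 0, 0, 0, 0.0444, -0.0145, 0.0001, -1, 0, 0, 0, 0.0267, -0.0437, 0.0001, -1, 0, 0, 0, 0.0267, -0.0437, 0.0001, -1, 0, 0, 0, 0.0267, -0.0438, 0, -1, 0, 0, 0, 0.0267, -0.0437, 0.0001, -1, 0, 0, 0, 0.0267, -0.0438, 0, -1]
[0, 0, 0, 0.0267, -0.0437, 0.0001, -1, 0, 0, 0, 0.0267, -0.0438, 0, -1, 0, 0, 0, 0.0268, -0.0437, 0.0001, -1, 0, 0, -0.1, -0.0127, -0.0457, 0.0001, -1, 0, 0, -0.1, -0.0126, -0.0457, 0.0001, -1, 0, 0, -0.1, -0.0125, -0.0457, 0, -1, 0, 0, -0.1, -0.0125, -0.0457, 0.0001, -1, 0, 0, -0.1, -0.0124, -0.0457, 0, -1, 0, 0, -0.1, -0.0122, -0.0458, 0.0001, -1]
```

Call:
carry_out --deltas '[0,0,0,0.0443,-0.0144,0,-1,0,0,0,0.0443,-0.0144,0,-1,0,0,0,0.0443,-0.0144,0,-1,0,0,0,0.0443,-0.0144,0,-1,0,0,0,0.0444,-0.0144,0,-1,0,0,0,0.0443,-0.0144,0,-1,0,0,0,0.0444,-0.0145,0,-1,0,0,0,0.0267,-0.0437,0,-1,0,0,0,0.0267,-0.0437,0,-1,0,0,0,0.0267,-0.0438,0,-1,0,0,0,0.0267,-0.0437,0,-1,0,0,0,0,0,0,-1]'

```text
clock: 1.65
eef_pos: [516.6, -214.7, 231.2]
tool_rot: [-3.139, -0.001, 0.335]
force: [-1.0, -0.4, 0.1]
width: 85.4
gripper_force: 0.0
```

```bash
python3 - <<'E'
from h import *
import pickle
st();c=ctrl.calibration("wrist");im=ctrl.get_image("wrist");cv2.imwrite("pics/w1.png",im[:,:,::-1]);pickle.dump(c,open("w1.pkl","wb"))
st();D=lambda y:Ro.from_euler("xyz",[180,0,y],degrees=True)
plan([([560,-20,230],D(18.7),-1,55,1),([400,215,230],D(19.5),-1,50,1)])
E
```

```text
t 1.65 [ 516.65 -214.69  231.17] [-179.83   -0.07   19.21] F [-1.02 -0.43  0.14] w 85.43196410736098 0.0
t 1.7 [ 515.78 -218.11  231.22] [-179.95   -0.01   18.99] F [ 0.18 -0.68 -0.28] w 85.47999080670328 0.0
10 rows, end [400.04 214.99 230.01] [-179.95   -0.01   19.79]
[0, 0, 0.1, 0.0266, -0.0432, 0.0003, -1, 0, 0, 0.1, 0.0265, -0.0433, 0.0004, -1, 0, 0, 0.1, 0.0264, -0.0433, 0.0003, -1, 0, 0, 0.1, 0.0263, -0.0434, 0.0004, -1, 0, 0, -0.2, -0.0128, -0.0456, 0, -1, 0, 0, -0.2, -0.0126, -0.0457, 0, -1, 0, 0, -0.2, -0.0125, -0.0457, 0.0001, -1, 0, 0, -0.2, -0.0123, -0.0458, 0, -1, 0, 0, -0.2, -0.0121, -0.0458, 0.0001, -1, 0, 0, -0.2, -0.012, -0.0458, 0, -1]
```

Call:
carry_out --deltas '[0,0,0,0.0266,-0.0432,0,-1,0,0,0,0.0265,-0.0433,0,-1,0,0,0,0.0264,-0.0433,0,-1,0,0,0,0.0263,-0.0434,0,-1,0,0,-0.1,-0.0128,-0.0456,0,-1,0,0,-0.1,-0.0126,-0.0457,0,-1,0,0,-0.1,-0.0125,-0.0457,0,-1,0,0,-0.1,-0.0123,-0.0458,0,-1,0,0,0,-0.0121,-0.0458,0,-1,0,0,0,-0.012,-0.0458,0,-1,0,0,0,0,0,0,-1,0,0,0,0,0,0,-1]'

```text
clock: 3.2
eef_pos: [401.3, 211.6, 231.3]
tool_rot: [3.141, -0.0, 0.332]
force: [0.1, -0.5, -0.8]
width: 85.5
gripper_force: 0.0
```

```bash
python3 - <<'E'
from h import *
import pickle
st();c=ctrl.calibration("wrist");im=ctrl.get_image("wrist");cv2.imwrite("pics/w2.png",im[:,:,::-1]);pickle.dump(c,open("w2.pkl","wb"))
a=cv2.imread("pics/w1.png");b=im[:,:,::-1]
print(proj(pickle.load(open("w1.pkl","rb")),[[488,-197,70],[598,69,45]]),proj(c,[[461,244,6],[598,69,45],[390,220,6]]))
E
```

```text
t 3.2 [401.31 211.55 231.32] [179.94  -0.02  19.02] F [ 0.14 -0.54 -0.78] w 85.53261311036665 0.0
[[292.68 239.67]
 [ 31.49   9.68]] [[309.71 138.46]
 [553.76  50.78]
 [309.84 210.83]]
```

View pics/w2.png

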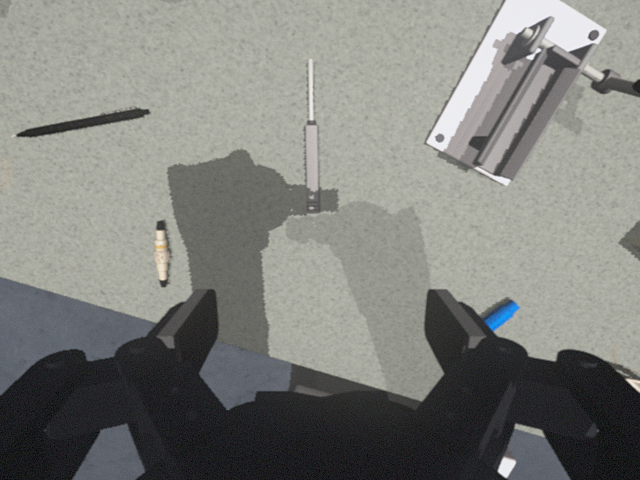

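View pics/w1.png

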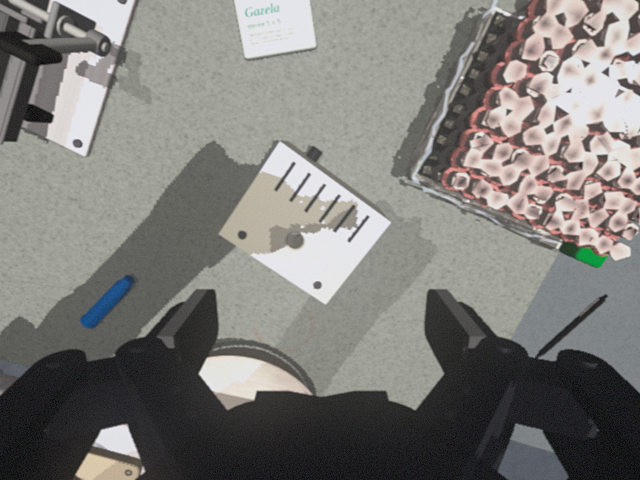

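Wrist picture 2 shows the probe tip at (310,60) and its rear end at (313,212). The cradle plate has corners at (427,143) and (511,186) and holes at (593,35) and (439,138). In wrist picture 1 the well is at (294,241).

```bash
python3 - <<'E'
from h import *
import pickle
c=pickle.load(open("w2.pkl","rb"));c1=pickle.load(open("w1.pkl","rb"))
t=onz(c,(310.5,60),6.5);h=onz(c,(313,212.5),13);k=onz(c,(312,121.5),13)
d=(t-h)[:2];print("probe",t,h,k,(t+h)/2,np.hypot(*d),np.degrees(np.arctan2(d[1],d[0])))
a=onz(c,(427,143),8);b=onz(c,(511,186),8);e=onz(c,(607,29),8)
for v in(a,b,e):print(v)
d=(a-b)[:2];print(np.hypot(*d),np.degrees(np.arctan2(d[1],d[0]))-90);x=(e-b)[:2];print(np.hypot(*x),np.degrees(np.arctan2(x[1],x[0])))
x/=np.hypot(*x);print("org",(a+b)[:2]/2+110*x)
print("well",onz(c1,(294,241),70),[onz(c1,u,70)[:2] for u in((280,142),(390,222),(325,303),(219,234))],"pc",onz(c1,(87,156),8))
D=lambda y:Ro.from_euler("xyz",[180,0,y],degrees=True)
E
```

```text
probe [530.02 266.37   6.5 ] [390.82 216.54  13.  ] [477.08 246.81  13.  ] [460.42 241.46   9.75] 147.84906826715672 19.696397179511543
[495.7  130.03   8.  ]
[484.44  29.05   8.  ]
[645.64  12.36   8.  ]
101.60529533366166 -6.363826136343448
162.06174540943744 -5.911173378807053
org [599.49  68.21]
well [ 487.2  -198.52   70.  ] [array([ 565.94, -160.43]), array([ 532.42, -274.03]), array([ 438.22, -245.66]), array([ 471.07, -132.51])] pc [484.34  28.87   8.  ]
```

```bash
python3 - <<'E'
from h import *
D=lambda y:Ro.from_euler("xyz",[180,0,y],degrees=True)
plan([([414.4,225,40],D(19.7),-1,48,1),([414.4,225,3],D(19.7),-1,13,1)])
E
```

```text
8 rows, end [414.37 224.99   2.99] [179.94  -0.02  19.75]
[0, 0, -0.1, 0.0033, -0.0018, 0.0383, -1, 0, 0, -0.1, 0.0033, -0.0018, 0.0382, -1, 0, 0, -0.1, 0.0033, -0.0018, 0.0383, -1, 0, 0, -0.1, 0.0034, -0.0018, 0.0382, -1, 0, 0, -0.1, 0.0033, -0.0018, 0.0383, -1, 0, 0, -0.1, 0, 0, 0.0123, -1, 0, 0, -0.1, 0, 0, 0.0123, -1, 0, 0, -0.1, 0, 0, 0.0124, -1]
```

Call:
carry_out --deltas '[0,0,-0.1,0.0033,-0.0018,0.0383,-1,0,0,-0.1,0.0033,-0.0018,0.0382,-1,0,0,-0.1,0.0033,-0.0018,0.0383,-1,0,0,-0.1,0.0034,-0.0018,0.0382,-1,0,0,-0.1,0.0033,-0.0018,0.0383,-1,0,0,-0.1,0,0,0.0123,-1,0,0,-0.1,0,0,0.0123,-1,0,0,0,0,0,0.0124,-1,0,0,0,0,0,0,0,0,0,0,0,0,0,1,0,0,0,0,0,0,1,0,0,0,0,0,0,1]'

```text
clock: 4.75
eef_pos: [413.8, 227.2, 4.1]
tool_rot: [3.141, 0.0, 0.346]
force: [-1.5, -0.8, 11.5]
width: 12.4
gripper_force: 17.3
```

Call:
carry_out --deltas '[0,0,0,0,0,0,1,0,0,0,0,0,0,1,0,0,0,0,0,0,1]'

```text
clock: 5.12
eef_pos: [413.9, 227.3, 4.3]
tool_rot: [3.141, 0.0, 0.346]
force: [-0.2, -0.3, 5.6]
width: 11.4
gripper_force: 59.5
```

```bash
python3 - <<'E'
from h import *
st();st()
D=lambda y:Ro.from_euler("xyz",[180,0,y],degrees=True)
o=B([598.7,68],np.radians(-6.5),[-140,0,150])
s=ctrl.read_state()["eef_pos"]
plan([([*s[:2],60],D(19.8),1,28,1),([*o[:2],150],D(-6.5),1,42,1)])
E
```

```text
t 5.12 [413.88 227.26   4.34] [179.97   0.01  19.82] F [-0.15 -0.3   5.65] w 11.360020491657641 59.539722204208374
t 5.12 [413.88 227.26   4.34] [179.97   0.01  19.82] F [-0.15 -0.3   5.65] w 11.360020491657641 59.539722204208374
7 rows, end [459.65  83.85 150.01] [179.97  -0.01  -6.68]
[0, 0, 0, 0, 0, -0.0278, 1, 0, 0, 0, 0, 0, -0.0279, 1, 0, 0, 5.3, -0.0011, 0.0301, -0.018, 1, 0, 0, 5.3, 0.0017, 0.0301, -0.018, 1, 0, 0, 5.3, 0.0044, 0.0298, -0.018, 1, 0, 0, 5.3, 0.0071, 0.0292, -0.0179, 1, 0, 0, 5.3, 0.0099, 0.0285, -0.018, 1]
```

Call:
carry_out --deltas '[0,0,0,0,0,-0.0278,1,0,0,0,0,0,-0.0279,1,0,0,5.3,-0.0011,0.0301,-0.018,1,0,0,5.3,0.0017,0.0301,-0.018,1,0,0,5.3,0.0044,0.0298,-0.018,1,0,0,5.3,0.0071,0.0292,-0.018,1,0,0,5.3,0.01,0.0285,-0.018,1,0,0,0,0,0,0,1,0,0,0,0,0,0,1,0,0,0,0,0,0,1]'

```text
clock: 6.38
eef_pos: [458.9, 84.9, 148.9]
tool_rot: [3.141, 0.002, -0.114]
force: [-0.2, 0.1, -0.3]
width: 11.0
gripper_force: 58.8
```

```bash
python3 - <<'E'
from h import *
import pickle
st();c=ctrl.calibration("wrist");im=ctrl.get_image("wrist")[:,:,::-1];cs=ctrl.calibration("side");si=ctrl.get_image("side")[:,:,::-1];st()
pickle.dump(c,open("w3.pkl","wb"));cv2.imwrite("pics/w3f.png",im);cv2.imwrite("pics/s3f.png",si)
o=np.zeros((600,800,3),np.uint8);o[:480,:640]=im;
k=cv2.resize(si[215:285,240:360],None,fx=3,fy=3,interpolation=cv2.INTER_CUBIC);o[390:,440:]=k
cv2.imwrite("pics/w3.png",o)
E
```

```text
t 6.38 [458.85  84.89 148.92] [179.98   0.12  -6.53] F [-0.22  0.1  -0.29] w 11.025604169009235 58.751447796821594
t 6.47 [459.    84.67 148.92] [179.97   0.12  -6.55] F [0.25 0.38 0.28] w 10.586142143533632 58.75131547451019
```

View pics/w3.png

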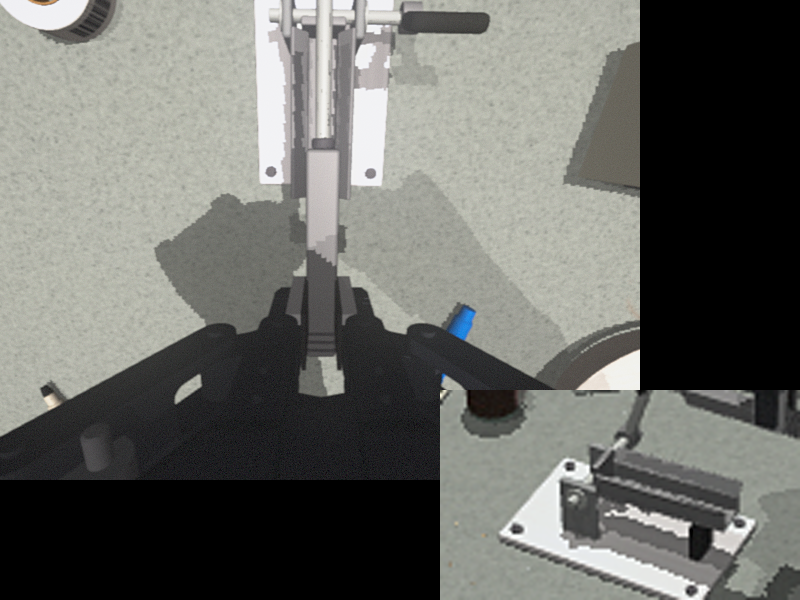

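The lip corners of the trough's open end are at (293,197) and (349,199). The probe's collar is at (323,143), its handle front edge runs (307,150) to (339,150), and its rear end is at (321,355). The side inset shows the trough close to level.

```bash
python3 - <<'E'
from h import *
import pickle
c=pickle.load(open("w3.pkl","rb"));cs=ctrl.calibration("side")
O=np.array([598.7,68.,0]);Rb=Ro.from_euler("z",-6.5,degrees=True)
for th in(0,.06,.12):
    L=Ro.from_euler("y",th).apply([[-112,20,20],[-112,-20,20],[-112,9,0],[-12,20,20],[-12,-20,20]])+[0,0,45]
    W=O+Rb.apply(L);print(th,"w",proj(c,W).ravel(),"s",(proj(cs,W[:2])-[240,215]).ravel()*3+[440,390,440,390])
print("plate",proj(c,O+Rb.apply([[-110,50,8],[-110,-50,8]])).ravel(), proj(c,O+Rb.apply([[-24.6,-37,112.7],[-24.6,-71,112.7]])).ravel())
T=Ro.from_euler("xyz",[179.97,.12,-6.53],degrees=True);P=np.array([458.9,84.8,148.9])
for pit in(-3,0,3):
  for ax in(123.5,125):
    M=np.array([[ax-60,6.5,-8.7],[ax-60,-6.5,-8.7],[ax-150,0,-8.7],[ax-56,0,-2.2]])
    M=Ro.from_euler("y",pit,degrees=True).apply(M);print(pit,ax,proj(c,P+T.apply(M)).ravel())
E
```

```text
0 w [291.86 199.09 353.02 199.1  309.61 194.21 288.01  27.23 357.43  27.29] s [723.58 516.26 746.95 482.42]
0.06 w [290.97 198.72 354.03 198.74 309.31 195.47 287.85  24.47 357.61  24.53] s [721.92 508.49 745.4  474.72]
0.12 w [290.03 197.67 355.09 197.68 308.99 196.2  287.69  21.66 357.78  21.72] s [719.73 500.61 743.33 466.92]
plate [260.34 184.45 383.79 184.49] [404.77  26.77 479.58  26.84]
-3 123.5 [338.72 148.34 304.52 148.3  321.35 360.66 321.6  138.3 ]
-3 125 [338.77 144.26 304.49 144.23 321.35 357.57 321.6  134.36]
0 123.5 [339.16 149.63 304.13 149.6  321.34 359.69 321.62 138.38]
0 125 [339.22 145.46 304.08 145.43 321.34 356.74 321.62 134.34]
3 123.5 [339.6  151.48 303.73 151.45 321.33 358.58 321.64 138.98]
3 125 [339.67 147.23 303.67 147.19 321.34 355.75 321.65 134.84]
```

```bash
python3 - <<'E'
from h import *
D=lambda y:Ro.from_euler("xyz",[180,0,y],degrees=True)
o=lambda z:B([598.7,68],np.radians(-6.5),[-139,0,z])
plan([(o(75),D(-6.5),1,30,1),(o(50),D(-6.5),1,9,1)])
E
```

```text
6 rows, end [460.6   83.72  50.02] [179.97   0.12  -6.55]
[0, 0, 0, 0.0006, 0.0002, 0.0246, 1, 0, 0, 0, 0.0006, 0.0003, 0.0247, 1, 0, 0, 0, 0.0006, 0.0002, 0.0246, 1, 0, 0, 0, 0, 0, 0.0083, 1, 0, 0, 0, 0, 0, 0.0084, 1, 0, 0, 0, 0.0001, 0, 0.0083, 1]
```

Call:
carry_out --deltas '[0,0,0,0.0006,0.0002,0.0246,1,0,0,0,0.0006,0.0003,0.0247,1,0,0,0,0.0006,0.0002,0.0246,1,0,0,0,0,0,0.0083,1,0,0,0,0,0,0.0084,1,0,0,0,0,0,0.0083,1,0,0,0,0,0,0,1]'

```text
clock: 7.35
eef_pos: [461.3, 82.8, 50.3]
tool_rot: [3.141, 0.001, -0.116]
force: [0.4, 0.6, -1.4]
width: 11.1
gripper_force: 58.7
```

```bash
python3 - <<'E'
from h import *
import pickle
st();c=ctrl.calibration("wrist");im=ctrl.get_image("wrist")[:,:,::-1]
cv2.imwrite("pics/w4.png",im)
E
```

```text
t 7.35 [461.26  82.85  50.34] [179.96   0.05  -6.66] F [ 0.44  0.6  -1.41] w 11.050017650342298 58.70362401008606
```

View pics/w4.png

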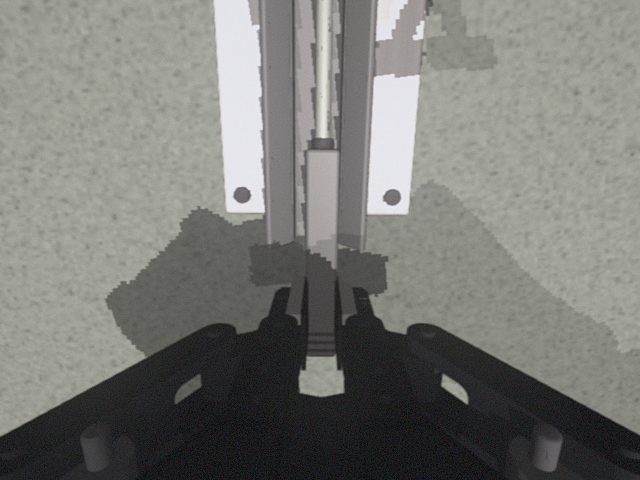

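The handle lies in the trough, about 1 mm off centre towards -y. I'll nudge it +y, lower slightly, release and back off.

Call:
carry_out --deltas '[0,0,0,0,-0.001,0.0007,1,0,0,0,0,0,0,1,0,0,0,0,0,0,0,0,0,0,0,0,0,-0.3,0,0,0,0,0,0,-0.6,0,0,0,0,0,-0.01,-0.6,0,0,0,0,0,-0.03,-0.6,0,0,0,0,0,-0.03,-0.6,0,0,0,0,0,-0.03,1]'

```text
clock: 8.52
eef_pos: [461.3, 83.8, 151.3]
tool_rot: [3.141, 0.001, -0.116]
force: [1.3, 0.1, 0.1]
width: 51.3
gripper_force: 0.0
```

```bash
python3 - <<'E'
from h import *
st();D=lambda y:Ro.from_euler("xyz",[180,0,y],degrees=True)
o=lambda x,y,z:B([598.7,68],np.radians(-6.5),[x,y,z])
s=ctrl.read_state()["eef_pos"];print(Ro.from_euler("z",6.5,degrees=True).apply(s-[598.7,68,0]))
plan([(o(-80,-64,150),D(-6.5),1,35,1),(o(-75,-64,104),D(-6.5),1,25,1)])
E
```

```text
t 8.53 [461.31  83.76 151.34] [179.97   0.03  -6.67] F [1.3  0.12 0.14] w 51.28961993815846 0.0
[-138.29    0.11  151.34]
5 rows, end [516.94  12.91 104.04] [179.97   0.03  -6.57]
[0, 0, -0.1, 0.0195, 0.0213, 0.0004, 1, 0, 0, -0.1, 0.0195, 0.0213, 0.0005, 1, 0, 0, -0.1, 0.0194, 0.0214, 0.0004, 1, 0, 0, 0.1, 0.0025, 0, 0.023, 1, 0, 0, 0.1, 0.0025, 0, 0.023, 1]
```

Call:
carry_out --deltas '[0,0,0,0.0195,0.0213,0,1,0,0,0,0.0195,0.0213,0,1,0,0,0,0.0194,0.0214,0,1,0,0,0,0.0025,0,0.0235,1,0,0,0,0.0025,0,0.0235,1,0,0,0,0,0,0,1,0,0,0,0,0,0,1]'

```text
clock: 9.4
eef_pos: [517.2, 13.1, 103.6]
tool_rot: [3.141, 0.0, -0.116]
force: [-0.8, 1.0, 0.4]
width: -0.1
gripper_force: 0.0
```

```bash
python3 - <<'E'
from h import *
st();D=lambda y:Ro.from_euler("xyz",[180,0,y],degrees=True)
o=lambda x,y,z:B([598.7,68],np.radians(-6.5),[x,y,z])
w=[(o(-52,-64,106),D(-6.5),1,12,1)]
for ph in range(-20,56,5):
    f=np.radians(ph);fc=np.array([72*np.sin(f)-4*np.cos(f),45+72*np.cos(f)+4*np.sin(f)])
    x=fc[0]-11; z=fc[1]
    if ph<10: z-=6*(10-ph)/30
    if ph==-20:x-=4
    if ph>=45: x+=0;
    print(ph,x,z);w.append((o(x,-64,z),D(-6.5),1,12,1))
plan(w)
E
```

```text
t 9.4 [517.2   13.07 103.64] [179.98   0.    -6.66] F [-0.75  1.01  0.4 ] w -0.07803664336487075 0.0
-20 -43.384220802591784 105.28978812328273
-15 -33.498674552537764 108.51138331240284
-10 -27.441899804067816 111.21156550621126
-5 -21.25999227019837 113.37739529161504
0 -15.0 115.0
5 -8.709565314535595 116.07464123359631
10 -2.436562220029849 116.6007509275467
15 3.7712679422252204 115.581935673223
20 9.866679836304513 114.02594926988809
25 15.803283697183758 111.94463371360159
30 21.535898384862236 109.35382907247958
35 27.02089524011935 106.2732529342116
40 32.216530124954915 102.72635034331257
45 37.08326112068523 98.74011537017762
50 41.58404946582026 94.34488566990674
55 45.68464144340322 89.57411159443129
18 rows, end [636.8   -0.74  89.53] [179.98   0.    -6.46]
[0, 0, -0.1, 0.0114, 0.0001, -0.0012, 1, 0, 0, -0.1, 0.0114, 0.0001, -0.0012, 1, 0, 0, 0, 0.0086, 0, 0.0007, 1, 0, 0, 0, 0.0099, 0, -0.0032, 1, 0, 0, 0, 0.006, 0, -0.0027, 1, 0, 0, 0, 0.0062, 0, -0.0021, 1, 0, 0, 0, 0.0063, 0, -0.0017, 1, 0, 0, 0, 0.0062, 0, -0.001, 1, 0, 0, 0, 0.0063, 0, -0.0006, 1, 0, 0, 0, 0.0062, 0, 0.0011, 1, 0, 0, 0, 0.0061, 0, 0.0015, 1, 0, 0, 0, 0.006, 0, 0.0021, 1]
[0, 0, 0, 0.0057, 0, 0.0026, 1, 0, 0, 0, 0.0055, 0, 0.0031, 1, 0, 0, 0, 0.0052, 0, 0.0035, 1, 0, 0, 0, 0.0048, 0, 0.004, 1, 0, 0, 0, 0.0045, 0, 0.0044, 1, 0, 0, 0, 0.0041, 0, 0.0048, 1]
```

Call:
carry_out --deltas '[0,0,0,0.0114,0,-0.0012,1,0,0,0,0.0114,0,-0.0012,1,0,0,0,0.0086,0,0.0007,1,0,0,0,0.01,0,-0.0032,1,0,0,0,0.006,0,-0.0027,1,0,0,0,0.0062,0,-0.0021,1,0,0,0,0.0063,0,-0.0017,1,0,0,0,0.0062,0,-0.001,1,0,0,0,0.0063,0,-0.0006,1,0,0,0,0.0062,0,0.0011,1,0,0,0,0.0061,0,0.0015,1,0,0,0,0.006,0,0.0021,1]'

```text
clock: 10.9
eef_pos: [606.3, 1.9, 110.7]
tool_rot: [3.14, 0.003, -0.117]
force: [-6.2, 0.7, -1.9]
width: 0.1
gripper_force: 2.4
```

Call:
carry_out --deltas '[0,0,0,0.0057,0,0.0026,1,0,0,0,0.0055,0,0.0031,1,0,0,0,0.0052,0,0.0035,1,0,0,0,0.0048,0,0.004,1,0,0,0,0.0045,0,0.0044,1,0,0,0,0.0041,0,0.0048,1,0,0,0,0,0,0,1]'

```text
clock: 11.78
eef_pos: [637.4, -1.7, 88.7]
tool_rot: [3.141, -0.0, -0.117]
force: [-2.6, -0.4, 0.6]
width: 0.1
gripper_force: 1.0
```

```bash
python3 - <<'E'
from h import *
st();s=ctrl.read_state()["eef_pos"];print(Ro.from_euler("z",6.5,degrees=True).apply(s-[598.7,68,0]))
E
```

```text
t 11.78 [637.43  -1.66  88.69] [179.95  -0.01  -6.7 ] F [-2.61 -0.4   0.61] w 0.1447111835975091 0.9915087791159749
[ 46.36 -64.83  88.69]
```

Call:
carry_out --deltas '[0,0,0,0.002,0,0.002,1,0,0,0,0.002,0,0.002,1,0,0,0,0,0,0,1]'

```text
clock: 12.15
eef_pos: [638.1, -1.7, 87.9]
tool_rot: [3.139, 0.005, -0.117]
force: [-16.8, 0.4, 25.9]
width: -0.1
gripper_force: 15.4
```

Call:
carry_out --deltas '[0,0,0,0.002,0,0.002,1,0,0,0,0,0,0,1]'

```text
clock: 12.4
eef_pos: [638.2, -1.7, 87.6]
tool_rot: [3.138, 0.008, -0.117]
force: [-23.5, -0.1, 39.5]
width: -0.1
gripper_force: 23.3
```

The cradle is against its end stop, since the force rose without further motion. I'll back off and go above the probe.

```bash
python3 - <<'E'
from h import *
o=lambda x,y,z:B([598.7,68],np.radians(-6.5),[x,y,z])
Q=lambda a:Ro.from_euler("z",-6.5,degrees=True)*Ro.from_euler("y",a,degrees=True)*Ro.from_euler("x",180,degrees=True)
ax=lambda d,n=0:o(3.17-.2588*d+n*.9659,0,58.27+.9659*d+n*.2588)
plan([(o(40,-66,100),Q(0),1,10,1),(o(45,-66,270),Q(0),1,45,1),(ax(220),Q(-15),-1,30,1)])
E
```

```text
10 rows, end [545.3   74.1  270.79] [179.98 -15.12  -6.48]
[0.1, 0.2, -0.1, -0.0036, 0.0006, -0.0062, 1, 0.1, 0.2, -0.1, -0.0037, 0.0007, -0.0061, 1, 0, 0, 0, 0.0012, 0, -0.0425, 1, 0, 0, 0, 0.0012, 0, -0.0425, 1, 0, 0, 0, 0.0012, 0, -0.0425, 1, 0, 0, 0, 0.0012, 0, -0.0425, 1, 0, 3.8, 0, -0.0247, -0.0165, -0.0002, -1, 0, 3.8, 0, -0.0246, -0.0165, -0.0018, -1, 0, 3.8, 0, -0.0245, -0.0165, -0.0034, -1, 0, 3.8, 0, -0.0241, -0.0165, -0.0051, -1]
```

Call:
carry_out --deltas '[0,0,0,-0.0036,0,-0.0062,1,0,0,0,-0.0037,0,-0.0061,1,0,0,0,0.0012,0,-0.0425,1,0,0,0,0.0012,0,-0.0425,1,0,0,0,0.0012,0,-0.0425,1,0,0,0,0.0012,0,-0.0425,1,0,3.8,0,-0.0247,-0.0165,0,-1,0,3.8,0,-0.0246,-0.0165,-0.0018,-1,0,3.8,0,-0.0245,-0.0165,-0.0034,-1,0,3.8,0,-0.0241,-0.0165,-0.0051,-1,0,0,0,0,0,0,-1,0,0,0,0,0,0,-1]'

```text
clock: 13.9
eef_pos: [551.5, 75.7, 266.4]
tool_rot: [-3.141, -0.267, -0.116]
force: [1.0, -0.1, 0.5]
width: 85.2
gripper_force: 0.0
```

```bash
python3 - <<'E'
from h import *
import pickle
st();s=ctrl.read_state();c=ctrl.calibration("wrist");im=ctrl.get_image("wrist")[:,:,::-1];cs=ctrl.calibration("side");si=ctrl.get_image("side")[:,:,::-1];st()
pickle.dump((c,s),open("w5.pkl","wb"));cv2.imwrite("pics/w5f.png",im);cv2.imwrite("pics/s5f.png",si)
o=np.zeros((600,800,3),np.uint8);o[:480,:640]=im
o[330:,440:]=cv2.resize(si[190:280,240:360],None,fx=3,fy=3,interpolation=cv2.INTER_CUBIC)
cv2.imwrite("pics/w5.png",o)
ob=lambda x,y,z:B([598.7,68],np.radians(-6.5),[x,y,z])
ax=lambda d,y=0,n=0:ob(3.17-.2588*d+n*.9659,y,58.27+.9659*d+n*.2588)
print(proj(c,[ax(150,-6.5,6.5),ax(150,6.5,6.5),ax(150,-6.5,-6.5),ax(100,20,13.5),ax(100,-20,13.5)]).ravel(),((proj(cs,[ax(150)])-[240,190])*3+[440,330]).ravel())
E
```

```text
t 13.9 [551.52  75.69 266.35] [-179.98  -15.3    -6.67] F [ 1.01 -0.06  0.47] w 85.22136680350528 0.0
t 14.0 [551.55  75.   265.83] [-180.    -15.24   -6.76] F [0.33 0.33 0.08] w 85.60336300750993 0.0
[335.27 248.07 314.33 248.12 335.08 267.74 297.52 219.31 350.55 219.2 ] [635.65 325.35]
```

View pics/w5.png

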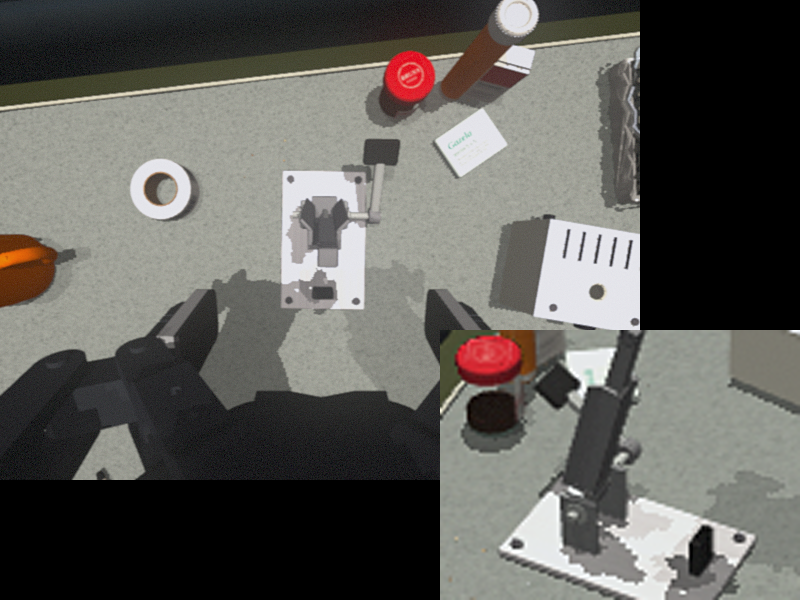

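Wrist view: the probe stands in the fully raised cradle, with its handle end at (327,257), about 1.9 mm towards -y. The prediction for a full 75° tilt matches otherwise. Well to the right at (597,292).

```bash
cat >> h.py <<'E'
ob=lambda x,y,z:B([598.7,68],np.radians(-6.5),[x,y,z])
ax=lambda d,y=0,n=0:ob(3.17-.2588*d+n*.9659,y,58.27+.9659*d+n*.2588)
Q=lambda a,yaw=-6.5:Ro.from_euler("z",yaw,degrees=True)*Ro.from_euler("y",a,degrees=True)*Ro.from_euler("x",180,degrees=True)
E
python3 - <<'E'
from h import *
plan([(ax(180,-1.7),Q(-15),-1,30,1),(ax(110,-1.7),Q(-15),-1,20,1)])
E
```

```text
6 rows, end [573.35  69.2  164.54] [179.95 -15.04  -6.56]
[0, -0.1, -0.1, -0.0024, 0.0017, 0.0168, -1, 0, -0.1, -0.1, -0.0023, 0.0016, 0.0168, -1, 0, 0, 0, 0, 0, 0.0175, -1, 0, 0, 0, 0, 0, 0.0175, -1, 0, 0, 0, 0, 0, 0.0175, -1, 0, 0, 0, -0.0001, -0.0001, 0.0175, -1]
```

Call:
carry_out --deltas '[0,-0.1,-0.1,-0.0024,0.0017,0.0168,-1,0,-0.1,-0.1,-0.0023,0.0016,0.0168,-1,0,0,0,0,0,0.0175,-1,0,0,0,0,0,0.0175,-1,0,0,0,0,0,0.0175,-1,0,0,0,0,0,0.0175,-1,0,0,0,0,0,0,-0.2]'

```text
clock: 14.88
eef_pos: [571.9, 68.7, 162.7]
tool_rot: [3.139, -0.259, -0.114]
force: [-0.0, 0.1, -0.2]
width: 69.9
gripper_force: 0.0
```

```bash
python3 - <<'E'
from h import *
st();s=ctrl.read_state();v=Ro.from_euler("z",6.5,degrees=True).apply(s["eef_pos"]-[598.7,68,0]);print(v,"target d110",3.17-.2588*110,58.27+.9659*110)
E
```

```text
t 14.88 [571.95  68.69 162.68] [179.86 -14.83  -6.53] F [-0.02  0.09 -0.24] w 69.87898790891074 0.0
[-26.66  -2.34 162.68] target d110 -25.297999999999995 164.519
```

Call:
carry_out --deltas '[0,0,0,0.001,0,-0.001,0.4,0,0,0,0,0,0,1,0,0,0,0,0,0,1,0,0,0,0,0,0,1,0,0,0,0,0,0,1,0,0,0,0,0,0,1]'

```text
clock: 15.62
eef_pos: [572.7, 69.6, 166.0]
tool_rot: [3.14, -0.262, -0.113]
force: [-1.3, -0.2, 5.9]
width: 11.9
gripper_force: 58.8
```

```bash
python3 - <<'E'
from h import *
st();s=ctrl.read_state();v=Ro.from_euler("z",6.5,degrees=True).apply(s["eef_pos"]-[598.7,68,0]);print(v)
e=s["eef_pos"];R=rot(s["tool_rot"])
p1=e+R.apply([0,0,-4]);p2=p1+R.apply([35,0,-10])
W=np.array([500,-110,330.]);Wt=np.array([487,-198,225.])
# lift along axis slightly, out the open side, up, then towards unit turning upright
plan([(ax(116,v[1]),Q(-15),1,4,1),(ax(120,v[1],40),Q(-15),1,15,1),(ax(120,v[1],40)+[0,0,60],Q(-15),1,35,1),([500,-110,240],Q(0),1,45,1),([487.5,-198,215],Q(0),1,30,1)])
E
```

```text
t 15.62 [572.65  69.62 165.98] [179.92 -15.01  -6.46] F [-1.35 -0.21  5.88] w 11.89295427904416 58.754568099975586
[-26.06  -1.34 165.98]
16 rows, end [ 487.53 -198.02  215.02] [179.92  -0.01  -6.48]
[0, 0, 0, 0.0002, 0, -0.0022, 1, 0, 0, 0, 0.0002, 0, -0.0022, 1, 0, 0, 0, 0.0133, 0, -0.0013, 1, 0, 0, 0, 0.0133, 0, -0.0013, 1, 0, 0, 0, 0.0134, 0, -0.0014, 1, 0, 0, 0, 0.0078, 0.0001, -0.029, 1, 0, 0, 0, 0.0077, 0, -0.0289, 1, 0, -3, 0, -0.0174, 0.0373, -0.0037, 1, 0, -3, 0, -0.0176, 0.0373, -0.0028, 1, 0, -3, 0, -0.0177, 0.0374, -0.0018, 1, 0, -3, 0, -0.0177, 0.0373, -0.0009, 1, 0, -3, 0, -0.0177, 0.0374, 0, 1]
[0, 0, 0, -0.0006, 0.0222, 0.0063, 1, 0, 0, 0, -0.0006, 0.0222, 0.0063, 1, 0, 0, 0, -0.0007, 0.0222, 0.0063, 1, 0, 0, 0, -0.0006, 0.0222, 0.0062, 1]
```

Call:
carry_out --deltas '[0,0,0,0.0002,0,-0.0022,1,0,0,0,0.0002,0,-0.0022,1,0,0,0,0.0133,0,-0.0013,1,0,0,0,0.0133,0,-0.0013,1,0,0,0,0.0134,0,-0.0014,1,0,0,0,0.0078,0,-0.029,1,0,0,0,0.0077,0,-0.029,1,0,-3,0,-0.0174,0.0373,-0.0037,1,0,-3,0,-0.0176,0.0373,-0.0028,1,0,-3,0,-0.0177,0.0374,-0.0018,1,0,-3,0,-0.0177,0.0373,-0.0009,1,0,-3,0,-0.0177,0.0374,0,1]'

```text
clock: 17.12
eef_pos: [499.6, -111.5, 239.9]
tool_rot: [3.141, 0.002, -0.113]
force: [-0.0, -0.5, -0.2]
width: 12.2
gripper_force: 58.5
```

Call:
carry_out --deltas '[0,0,0,-0.0006,0.0222,0.0063,1,0,0,0,-0.0006,0.0222,0.0063,1,0,0,0,-0.0007,0.0222,0.0063,1,0,0,0,-0.0006,0.0222,0.0062,1,0,0,0,0,0,0,1,0,0,0,0,0,0,1]'

```text
clock: 17.88
eef_pos: [487.8, -197.2, 214.9]
tool_rot: [3.141, 0.0, -0.113]
force: [0.2, 0.3, 0.4]
width: 12.2
gripper_force: 58.5
```

```bash
python3 - <<'E'
from h import *
import pickle
st();s=ctrl.read_state();c=ctrl.calibration("wrist");im=ctrl.get_image("wrist")[:,:,::-1];cs=ctrl.calibration("side");si=ctrl.get_image("side")[:,:,::-1]
pickle.dump((c,s),open("w6.pkl","wb"))
e=s["eef_pos"];R=rot(s["tool_rot"]);tip=e+R.apply([0,0,111.5]);print("tip",tip,proj(c,[tip]),proj(cs,[tip]),"well",proj(c,[[487.4,-197.6,70]]),proj(cs,[[487.4,-197.6,70]]),"straight below",proj(c,[[tip[0],tip[1],70]]))
cv2.imwrite("pics/w6f.png",im);cv2.imwrite("pics/s6f.png",si)
u,v=proj(c,[tip])[0].astype(int);a,b=proj(cs,[tip])[0].astype(int)
print("crops",u-65,v-60,a-50,b-90)
f=lambda i,x,y,w,h,k:cv2.resize(i[max(y,0):max(y,0)+h,x:x+w],None,fx=k,fy=k,interpolation=cv2.INTER_CUBIC)
A=f(im,u-65,v-60,100,150,4);Bm=f(si,a-50,b-90,100,150,4);o=np.zeros((600,800,3),np.uint8);o[:A.shape[0],:400]=A;o[:Bm.shape[0],400:]=Bm
cv2.imwrite("pics/w6.png",o)
E
```

```text
t 17.88 [ 487.77 -197.19  214.88] [179.97   0.02  -6.45] F [0.22 0.32 0.39] w 12.184743640114123 58.49424183368683
tip [ 487.73 -197.25  103.38] [[321.03 231.1 ]] [[373.67 167.92]] well [[321.43 221.18]] [[372.99 179.34]] straight below [[320.97 220.85]]
crops 256 171 323 77
```

View pics/w6.png

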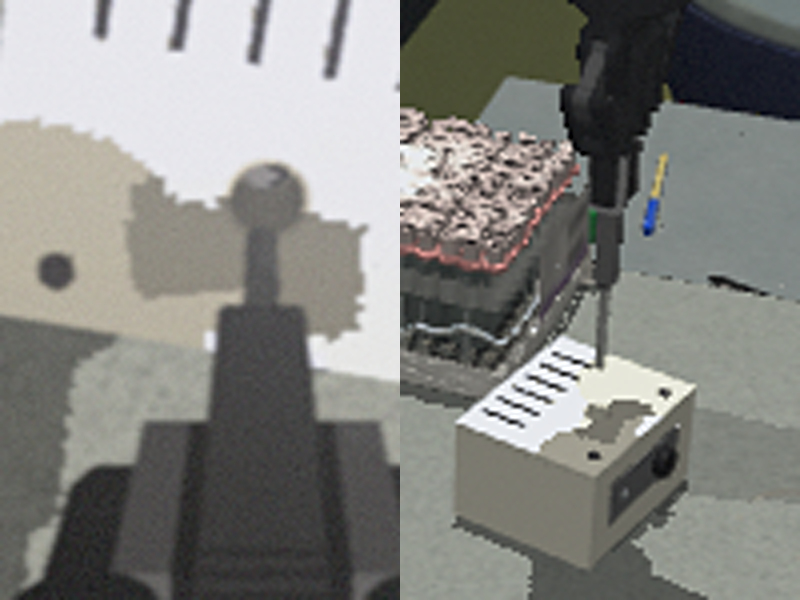

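The rod tip is at about (321,229) in the full wrist image and the well centre at (323,220), so the tip is almost straight above it. I'll correct by about 1 mm and go down.

```bash
python3 - <<'E'
from h import *
plan([([488.9,-198.5,195],Q(0),1,20,1),([488.9,-198.5,150],Q(0),1,12,1)])
E
```

```text
6 rows, end [ 488.91 -198.55  149.98] [179.95   0.01  -6.58]
[0, 0, 0.1, 0.0006, 0.0008, 0.01, 1, 0, 0, 0.1, 0.0007, 0.0008, 0.01, 1, 0, 0, 0, 0, 0, 0.0112, 1, 0, 0, 0, 0, 0, 0.0113, 1, 0, 0, 0, 0, 0, 0.0112, 1, 0, 0, 0, 0, 0, 0.0113, 1]
```

Call:
carry_out --deltas '[0,0,0,0.0006,0.0008,0.01,1,0,0,0,0.0007,0.0008,0.01,1,0,0,0,0,0,0.0112,1,0,0,0,0,0,0.0113,1,0,0,0,0,0,0.0112,1,0,0,0,0,0,0.0113,1,0,0,0,0,0,0,1]'

```text
clock: 18.85
eef_pos: [487.5, -199.6, 148.6]
tool_rot: [3.141, 0.003, -0.113]
force: [-0.8, 0.1, -0.6]
width: 11.9
gripper_force: 58.5
```

Call:
carry_out --deltas '[0,0,0,0,0,0.002,1,0,0,0,0,0,0.002,1,0,0,0,0,0,0,1]'

```text
clock: 19.23
eef_pos: [488.3, -199.9, 145.7]
tool_rot: [3.14, 0.001, -0.113]
force: [-0.9, 0.5, -1.3]
width: 12.4
gripper_force: 58.5
```

Call:
carry_out --deltas '[0,0,0,0,0,0.0015,1,0,0,0,0,0,0.0015,1,0,0,0,0,0,0,1]'

```text
clock: 19.6
eef_pos: [488.4, -199.9, 142.8]
tool_rot: [3.14, 0.0, -0.113]
force: [0.6, -0.3, 3.1]
width: 12.5
gripper_force: 58.7
```

Call:
carry_out --deltas '[0,0,0,0,0,0.0015,1,0,0,0,0,0,0.001,1,0,0,0,0,0,0,1]'

```text
clock: 19.98
eef_pos: [488.5, -199.9, 140.2]
tool_rot: [3.14, 0.0, -0.113]
force: [0.9, 0.4, 3.6]
width: 12.4
gripper_force: 58.9
```

Call:
carry_out --deltas '[0,0,0,0,0,0.001,1,0,0,0,0,0,0,1]'

```text
clock: 20.23
eef_pos: [488.4, -199.9, 139.2]
tool_rot: [3.14, 0.0, -0.113]
force: [-0.7, -0.1, 4.3]
width: 12.1
gripper_force: 59.0
```

Call:
carry_out --deltas '[0,0,0,0,0,0.001,1,0,0,0,0,0,0,1]'

```text
clock: 20.48
eef_pos: [488.5, -199.9, 138.6]
tool_rot: [3.14, 0.0, -0.113]
force: [0.2, -0.5, 7.4]
width: 12.4
gripper_force: 59.8
```

Call:
carry_out --deltas '[0,0,0,0,0,0.0005,1,0,0,0,0,0,0,1]'

```text
clock: 20.72
eef_pos: [488.7, -200.0, 138.4]
tool_rot: [3.14, -0.0, -0.113]
force: [-1.2, 0.4, 10.8]
width: 12.4
gripper_force: 60.0
```

```bash
python3 - <<'E'
from h import *
st()
E
```

```text
t 20.73 [ 488.67 -199.95  138.42] [179.88  -0.01  -6.48] F [-1.2   0.4  10.81] w 12.401617692728454 60.026443004608154
```

```bash
python3 - <<'E'
from h import *
s=ctrl.read_state()["eef_pos"];y=-.6
plan([([s[0],s[1],160],Q(0),1,12,1),([s[0],s[1],240],Q(0),1,40,1),([500,-110,240],Q(0),1,45,1),(ax(120,y,40)+[0,0,60],Q(-15),1,42,1),(ax(120,y,40),Q(-15),1,22,1),(ax(116,y,25),Q(-15),1,22,1)])
E
```

```text
16 rows, end [595.92  67.75 176.82] [179.99 -15.01  -6.5 ]
[0.1, 0, 0, 0, 0, -0.0108, 1, 0.1, 0, 0, 0, 0, -0.0108, 1, 0, 0, 0, 0, 0, -0.04, 1, 0, 0, 0, 0, -0.0001, -0.04, 1, 0, 0, 0, 0.0004, -0.0302, 0, 1, 0, 0, 0, 0.0004, -0.0302, 0.0001, 1, 0, 0, 0, 0.0003, -0.0302, 0, 1, 0, 3, 0, 0.0177, -0.0375, -0.0008, 1, 0, 3, 0, 0.0178, -0.0375, 0.0001, 1, 0, 3, 0, 0.0177, -0.0375, 0.001, 1, 0, 3, 0, 0.0177, -0.0375, 0.0019, 1, 0, 3, 0, 0.0176, -0.0375, 0.0029, 1]
[0, 0, 0, -0.0052, 0, 0.0193, 1, 0, 0, 0, -0.0052, 0.0001, 0.0193, 1, 0, 0, 0, -0.0052, 0, 0.0193, 1, -0.1, 0, 0, -0.015, 0, 0.004, 1]
```

Call:
carry_out --deltas '[0,0,0,0,0,-0.0108,1,0,0,0,0,0,-0.0108,1,0,0,0,0,0,-0.04,1,0,0,0,0,0,-0.04,1,0,0,0,0.0004,-0.0302,0,1,0,0,0,0.0004,-0.0302,0,1,0,0,0,0.0003,-0.0302,0,1,0,3,0,0.0177,-0.0375,-0.0008,1,0,3,0,0.0178,-0.0375,0,1,0,3,0,0.0177,-0.0375,0.001,1,0,3,0,0.0177,-0.0375,0.002,1,0,3,0,0.0176,-0.0375,0.003,1]'

```text
clock: 22.22
eef_pos: [609.0, 67.3, 242.7]
tool_rot: [3.14, -0.261, -0.113]
force: [1.0, -1.0, -0.3]
width: 12.1
gripper_force: 58.5
```

Call:
carry_out --deltas '[0,0,0,-0.0052,0,0.0193,1,0,0,0,-0.0052,0,0.0193,1,0,0,0,-0.0052,0,0.0193,1,0,0,0,0,0,0,1]'

```text
clock: 22.72
eef_pos: [607.2, 66.0, 181.2]
tool_rot: [3.138, -0.257, -0.112]
force: [-0.4, 0.5, 0.2]
width: 12.0
gripper_force: 58.6
```

```bash
python3 - <<'E'
from h import *
st();y=-.6
plan([(ax(115,y,20),Q(-15),1,15,1),(ax(115,y,0.6),Q(-15),1,7,1),(ax(112,y,.2),Q(-15),1,2,1)])
E
```

```text
t 22.73 [607.21  66.02 181.18] [179.81 -14.7   -6.43] F [-0.43  0.45  0.17] w 12.025939518937353 58.558945655822754
7 rows, end [573.19  70.34 166.51] [-179.99  -14.9    -6.42]
[0.1, 0.1, 0, -0.0086, -0.0002, 0.0012, 1, 0.1, 0.1, 0, -0.0085, -0.0002, 0.0012, 1, 0, 0, 0, -0.0065, 0, 0, 1, 0, 0, 0, -0.0065, 0, 0, 1, 0, 0, 0, -0.0064, -0.0001, 0, 1, 0, 0, 0, -0.0002, 0, 0.0015, 1, 0, 0, 0, -0.0002, 0, 0.0015, 1]
```

Call:
carry_out --deltas '[0,0,0,-0.0086,0,0.0012,1,0,0,0,-0.0085,0,0.0012,1,0,0,0,-0.0065,0,0,1,0,0,0,-0.0065,0,0,1,0,0,0,-0.002,0,0,1,0,0,0,0,0,0,1]'

```text
clock: 23.48
eef_pos: [578.8, 69.9, 172.4]
tool_rot: [3.14, -0.261, -0.113]
force: [0.2, 1.0, 0.8]
width: 12.4
gripper_force: 58.6
```

```bash
python3 - <<'E'
from h import *
st();v=Ro.from_euler("z",6.5,degrees=True).apply(ctrl.read_state()["eef_pos"]-[598.7,68,0]);d=v-[3.17,0,58.27];print("d",-.2588*d[0]+.9659*d[2],"n",.9659*d[0]+.2588*d[2],"y",v[1])
y=-.6
plan([(ax(115,y,0.4),Q(-15),1,7,1),(ax(112,y,.1),Q(-15),1,2,1)])
E
```

```text
t 23.48 [578.76  69.93 172.36] [179.91 -14.96  -6.45] F [0.18 1.   0.77] w 12.368420130919137 58.55779588222504
d 116.19853525293165 n 7.119285839322199 y -0.3426587481819699
3 rows, end [573.09  70.27 166.49] [-179.96  -14.96   -6.55]
[0.1, 0, 0.1, -0.0067, 0.0002, 0.0012, 1, 0, 0, 0, -0.0002, 0, 0.0015, 1, 0, 0, 0, -0.0001, 0.0001, 0.0015, 1]
```

Call:
carry_out --deltas '[0,0,0,-0.0033,0,0.0006,1,0,0,0,-0.0033,0,0.0006,1,0,0,0,0,0,0.0015,1,0,0,0,0,0,0.001,1,0,0,0,0,0,0,1]'

```text
clock: 24.1
eef_pos: [573.4, 70.4, 166.8]
tool_rot: [3.14, -0.261, -0.113]
force: [0.5, 0.5, -0.0]
width: 11.9
gripper_force: 58.6
```

```bash
python3 - <<'E'
from h import *
st();v=Ro.from_euler("z",6.5,degrees=True).apply(ctrl.read_state()["eef_pos"]-[598.7,68,0]);d=v-[3.17,0,58.27];print("d",-.2588*d[0]+.9659*d[2],"n",.9659*d[0]+.2588*d[2],"y",v[1])
E
```

```text
t 24.1 [573.4   70.37 166.84] [179.9  -14.94  -6.46] F [ 0.54  0.54 -0.  ] w 11.907338715015229 58.55824112892151
d 112.26043969350783 n 0.49148263768299927 y -0.5106175296428586
```

Close to seated. I'll go down until it lightly touches the stop, then release.

Call:
carry_out --deltas '[0,0,0,-0.0004,0,0.0006,1,0,0,0,0,0,0.0004,1,0,0,0,0,0,0,1]'

```text
clock: 24.48
eef_pos: [573.3, 70.5, 166.2]
tool_rot: [3.14, -0.261, -0.113]
force: [-0.6, 0.2, 3.9]
width: 12.0
gripper_force: 59.1
```

Call:
carry_out --deltas '[0,0,0,0,0,0,0.6,0,0,0,0,0,0,0.3,0,0,0,0,0,0,0,0,0,0,0,0,0,-1,0,0,0,0,0,0,-1,0,0,0,0,0,-0.015,-1,0,0,0,0,0,-0.025,-1,0,0,0,0,0,-0.035,-1,0,0,0,0,0,-0.025,-1,0,0,0,0,0,0,-1,0,0,0,0,0,0,-1]'

```text
clock: 25.85
eef_pos: [547.3, 73.2, 262.5]
tool_rot: [3.14, -0.261, -0.113]
force: [0.1, -0.2, 0.8]
width: 85.6
gripper_force: 0.0
```

```bash
python3 - <<'E'
from h import *
st();s=ctrl.read_state();c=ctrl.calibration("wrist");im=ctrl.get_image("wrist")[:,:,::-1];cs=ctrl.calibration("side");si=ctrl.get_image("side")[:,:,::-1]
print(proj(c,[ax(150,-6.5,6.5),ax(150,6.5,6.5),ax(150,-6.5,-6.5)]).ravel())
o=np.zeros((600,800,3),np.uint8);o[:480,:640]=im
o[240:,440:]=cv2.resize(si[160:280,240:360],None,fx=3,fy=3,interpolation=cv2.INTER_CUBIC)
cv2.imwrite("pics/w7.png",o)
E
```

```text
t 25.85 [547.31  73.2  262.48] [179.89 -14.94  -6.47] F [ 0.15 -0.24  0.83] w 85.55807546087695 0.0
[330.57 241.37 309.24 241.35 330.38 261.46]
```

View pics/w7.png

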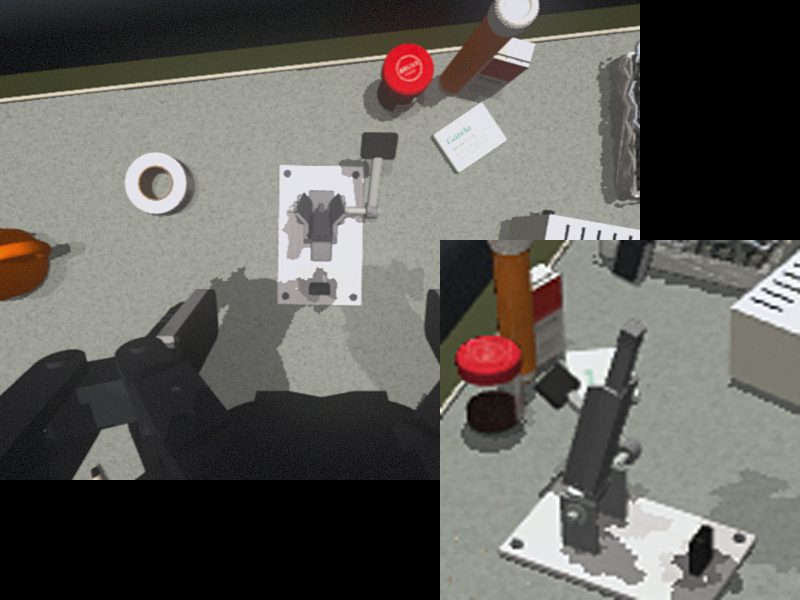

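The probe stands in the raised cradle with its handle end at (321,251), right where the model predicts it when seated on the stop. The gauze pack, label roll and mug have not moved, and the gripper is clear.

```bash
python3 -c "
from cell import ctrl
print(ctrl.finish_job())"
```

```text
the job is handed in; nothing more can be done
None
```

The job is handed in at about 26 s: the button was pressed until it bottomed (10.8 N measured), the probe is back on the stop in the raised cradle, and the mug, gauze pack and label roll were left where they were.

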